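Check the coating on a ventilator casing with a hand gauge

ROBOT

A 6-joint arm with a two-finger parallel gripper is mounted at the origin on the work surface. World frame = base frame: x ahead of the robot, y to its left, z up, the work surface at z = 0. Lengths are in m, angles in rad, forces in N, time in s.
With the tool pointing down it reaches from about 0.35 to 0.85 m from the base axis. Payload 8.1 kg.
Tool frame: the origin (TCP) lies midway between the tips of the shut fingers; the grasp point (between the pads) lies 19 mm behind it (ctrl.grip_depth is the x of the grasp point in the tool frame, in m); x points along the fingers, y is the direction in which the jaws open and shut, and the axes are right-handed (so a half turn about x gives the same grasp; the last joint's range is limited). The gripper opens to 93 mm and grips with 3 to 60 N. Pads are 15 mm wide; open, the fingers measure 128 mm over their backs; the gripper's body (75 mm by 188 mm) begins 65 mm behind the grasp point.
Start: joints at [1.248, 0.13, 1.488, -0, 1.523, -0.085], TCP at [0.141, 0.583, 0.219] pointing down, gripper open.
Joint ranges: [-2.96, 2.96], [-0.89, 2.26], [0.02, 2.5], [-1.34, 4.48], [0, 2.73], [-2.66, 2.66]. Speed limits (rad/s): [2.39, 2.39, 2.79, 3.14, 3.14, 3.14].

INTERFACE

Orientations are given as a unit quaternion [w, x, y, z].
In Python, from cell import ctrl gives the robot as it stands. The module is installed in compiled form; this text tells all that it offers.
- The arm moves only by the tool arm_command, never from a script. Its argument "series" is a list that holds one entry, the list of rows, each a list of 5 numbers: the finger opening in mm, from 0 to 93, then the shift along the tool's x, y, z in mm, then the turn about the tool's x in rad. In form: [[[claw, dx, dy, dz, twist], ...]]. A call has exactly 10 rows; each row shifts and turns the pose as measured when the row begins, along the tool's axes as they then stand; what a row does not reach is not made up. A row lasts 1/8 s, in which the tool goes at most 62.5 mm and 10.7 degrees, less where a joint would pass 70% of its speed; a pose out of reach is approached as far as the arm can. A call is refused whole if a number of a shift passes 62.5 or a number of a turn 0.188, either way. A call with a gripper value outside its range is refused whole. The fingers move at their own pace and stop on an object; "squeeze" is the grip in N (left out, the last holds). Time passes only in rows, so rows that do not move let the fingers close, or fill a call up. It gives the time, the measured TCP pose, the force and the opening at its end, in the units of the state.
- ctrl.state(): the state, without advancing time (a new reading comes with each control period).
- ctrl.capture(name): name is "scene" or "side" or "wrist"; returns the picture (400x640x3 uint8, red, green, blue); there is no depth.
- ctrl.camera_info(name): a dict with "fx", "fy", "cx", "cy" (pixels), "pose" (4x4, takes a point from camera to world coordinates). Camera axes: x right, y up, looking along -z (the intrinsics and any distortion apply to the point x, -y, -z); pixel columns grow to the right and rows downward; lengths in m; the calibration is good to about 2 mm. A picture is of the moment at which its call begins: read the wrist's pose just before it. camera_info takes no time and is no camera call; for the wrist camera it gives the pose at the moment of the call.
- ctrl.close_job(): hands the job in, once; it reports no verdict.
The state is a dict: "time_s": time; "joint_positions": joint angles; "qvel": joint speeds; "joint_efforts": joint torques, N m; "ee_pos": TCP position; "tool_rot": TCP orientation; "force": force on the tool from outside, world axes, zero at the start; "ft_torque": the same for the moment, N m; "opening": opening from 0.0 (shut) to 1.0 (fully open).
Only numpy, scipy, OpenCV 4.12 (cv2) and the standard library are available. Lean on these libraries where they do the work, as an engineer would, in place of code of your own. Each camera call takes 0.05 s, during which the arm holds its last target.

TASK

Lift the coating gauge out of its bench holder and zero it: hold its sprung nose square on the middle of the bare aluminium disc for about a second, pressing lightly so that the nose goes partway in but not to its stop. Then take the reading: hold it in the same way inside the pen ring on the sloping panel of the ventilator casing, square to the panel. Finish while still holding the gauge pressed there; push gently throughout, and leave the disc and everything else on the bench where it is.

Things in the scene. Friction and masses are not known exactly. Their poses are not given: they have to be found in the camera images.
- gauge: Hand-held coating gauge standing upright in the holder: black body 26 (x) x 36 (y) x 102 mm (z), small window on its -x face; below it an 18 mm round barrel and a 14 mm round sprung steel nose with a flat end. Origin at the centre of the nose's flat end when the nose is out; z runs along the gauge to its top. Body from z = 28 to 130 mm, barrel from 8 to 28 mm. About 0.15 kg.
- nose (a joint): How far the gauge's nose is pushed in, in m: 0 = fully out, 0.008 = at its stop. Springy: about 1 N to start it moving, then 0.5 N more per mm (5 N at the stop).
- nose_face (a point): Centre of the flat end of the gauge's nose; moves with the nose.
- holder: Fixed bench holder: steel foot 78 x 62 x 8 mm with an upright grey socket, 38 x 48 mm outside, rim 70 mm above the table. Origin under the centre of the foot; axes as the gauge's in it. The gauge stands in it with 2 mm play each side, its origin 12 mm above the table, its body showing from 70 to 142 mm; lifted straight up 65 mm it is clear.
- disc: Bare aluminium zero disc, 56 mm across, 10 mm thick, 0.09 kg, lying loose and flat on the table. Origin at the centre of its underside, z up.
- disc_top (a point): Centre of the top face of the zero disc, 10 mm above the table.
- casing: Fixed wedge-shaped sheet-metal casing, 280 x 280 mm, 70 mm high at the front (-x) edge and 182 mm at the back. Its sloping panel climbs towards +x at 27 degrees (0.471 rad): a display and a 22 mm tall knob on the upper half, only the pen ring on the lower. Two 22 mm ports stand 22 mm out of the front lip. Origin at the centre of its footprint.
- spot: The pen ring on the lower half of the sloping panel: thin black circle, 28 mm inside and 33 mm outside diameter, four short ticks outside it. Origin at its centre on the panel's surface, about 100 mm above the table; z is the panel's outward normal (27 degrees off vertical), x points up the slope, y level across it.
- ring_centre (a point): Centre of the pen ring, on the panel's surface.
- screw_tray: Grey divided tray of screws, 90 x 60 x 22 mm, loose; leave alone. Origin at the centre of its underside.
- tape_roll: Roll of paper tape, 80 mm across with a 60 mm hole, 22 mm high, loose; leave alone.
- screwdriver: Screwdriver with grey handle, 220 mm long, lying; leave alone.
- nut_driver: Short driver with black handle, 150 mm long, lying; leave alone.
- bracket: L-shaped aluminium bracket, 50 x 40 x 32 mm, loose; leave alone.
- mains_inlet: Black mains inlet module, 58 x 32 x 28 mm, loose; leave alone.
- rubber_foot: Black rubber foot, 30 mm across, 14 mm high, loose; leave alone.
Not all that is in view belongs to the job. Several things look just like the disc: the one meant starts nearest to the robot's base.

How it is judged:
By the outcome, as a careful person would: the job done as asked, in the order asked, and still so for the second after the job is handed in, while the arm keeps its last pose, push and grip.
It also fails if it takes over 51 s, if anything falls off the work surface, if the arm or the gripper's body presses on something with over 40 N, if the wrist force passes 120 N, or if a joint passes its speed limit or range.

## Working session

There is one attempt and no reset: what is moved stays moved. The work goes in short steps, Python scripts to look and compute and a tool call to move; the robot and the scene stay as the last step left them, time stands still between calls to the robot, and variables do not carry over. Pictures are saved under pics/ and viewed, and the job is handed in when it is done.

Besides the shell and the picture viewer there is one more tool, called after "Request:" as a command line: name --argument value ..., lists and objects as JSON in quotes. arm_command: Moves the arm, as the interface text tells. Its arguments: {"type":"object","properties":{"series":{"type":"array"},"squeeze":{"type":"number"}},"required":["series"]}

```bash
mkdir -p pics; python3 - <<'E'
from cell import ctrl
import cv2,numpy as np
s=ctrl.state()
for k,v in s.items(): print(k,np.round(v,4))
print(ctrl.grip_depth)
for n in ["scene","side","wrist"]:
    i=ctrl.camera_info(n); print(n,{k:np.round(v,4).tolist() for k,v in i.items()})
    cv2.imwrite(f"pics/{n}0.png",ctrl.capture(n)[:,:,::-1])
E
```

```text
time_s 0.0
joint_positions [ 1.2476  0.1312  1.4893 -0.      1.523  -0.0854]
qvel [-0.0003 -0.0006 -0.001   0.0024 -0.0016  0.    ]
joint_efforts [-7.00000e-04 -5.59828e+01 -4.91772e+01  7.66000e-02  3.46000e-02
 -2.00000e-04]
ee_pos [0.1411 0.5826 0.2176]
tool_rot [ 0.702   0.0832  0.7022 -0.0845]
force [ 0.3376  0.7109 -0.0668]
ft_torque [ 0.0102  0.0074 -0.0086]
opening 0.9969
-0.0188
scene {'fx': 410.4915, 'fy': 410.4915, 'cx': 323.1874, 'cy': 203.0128, 'pose': [[-0.3963, -0.606, 0.6897, 1.3599], [0.918, -0.2725, 0.2881, 0.3739], [0.0134, 0.7473, 0.6644, 0.8594], [0.0, 0.0, 0.0, 1.0]]}
side {'fx': 420.7292, 'fy': 420.7292, 'cx': 315.4317, 'cy': 202.5147, 'pose': [[0.9966, 0.0425, -0.0703, 0.4803], [-0.0816, 0.6146, -0.7846, -1.0156], [0.0098, 0.7877, 0.616, 0.9055], [0.0, 0.0, 0.0, 1.0]]}
wrist {'fx': 325.2799, 'fy': 325.2799, 'cx': 317.7865, 'cy': 200.3138, 'pose': [[0.236, -0.9364, -0.2598, 0.0682], [0.9718, 0.2269, 0.0648, 0.6012], [-0.0017, -0.2677, 0.9635, 0.3839], [0.0, 0.0, 0.0, 1.0]]}
```

View pics/scene0.png

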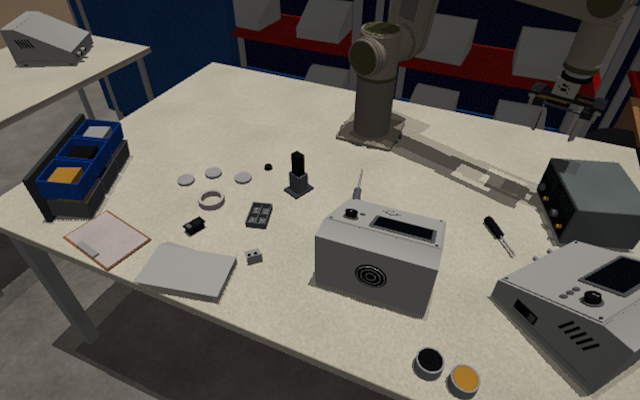

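View pics/side0.png

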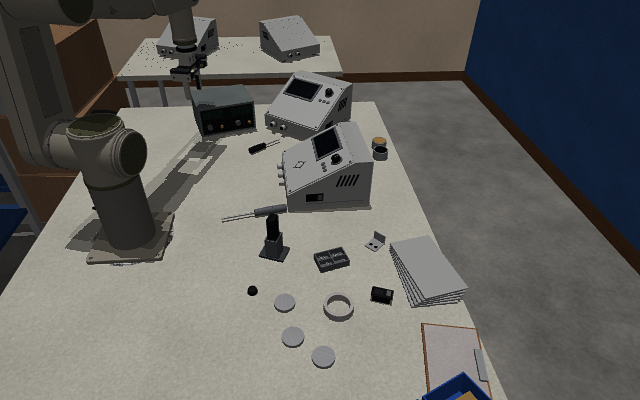

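View pics/wrist0.png

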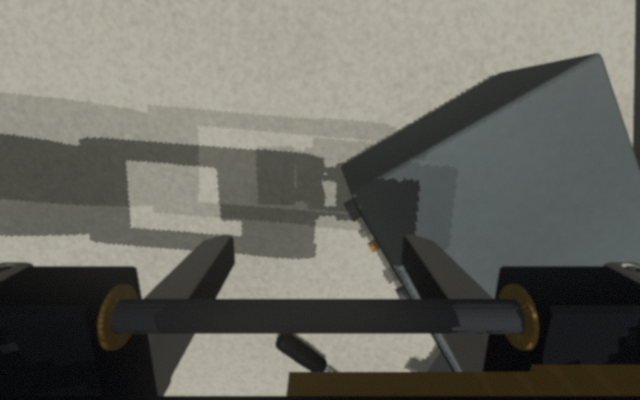

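The scene view shows three discs near (243,178), (213,173) and (186,180), the gauge in its holder at (298,175) and the casing at (380,250). The side view has the discs at (285,302), (293,336) and (323,356), the gauge at (272,237) and a diamond-like ring on the casing at (300,163). I'll crop these and measure.

```bash
cat > h.py <<'E'
from cell import ctrl
import cv2,numpy as np
def ray(n,u,v,i=None):
    i=i or ctrl.camera_info(n);P=np.array(i['pose'])
    d=np.array([(u-i['cx'])/i['fx'],-(v-i['cy'])/i['fy'],-1.]);return P[:3,3],P[:3,:3]@d
def atz(n,u,v,z,i=None):
    o,d=ray(n,u,v,i);return o+d*(z-o[2])/d[2]
def tri(obs):
    A=np.zeros((3,3));b=np.zeros(3)
    for n,u,v in obs:
        o,d=ray(n,u,v);d=d/np.linalg.norm(d);M=np.eye(3)-np.outer(d,d);A+=M;b+=M@o
    return np.linalg.solve(A,b)
def proj(n,p,i=None):
    i=i or ctrl.camera_info(n);P=np.array(i['pose']);q=P[:3,:3].T@(np.array(p)-P[:3,3])
    return np.array([i['cx']+i['fx']*q[0]/-q[2],i['cy']-i['fy']*q[1]/-q[2]])
E
python3 - <<'E'
from h import *
for n,pts in [("scene",[(243,178),(213,173),(186,180)]),("side",[(285,302),(293,336),(323,356)])]:
    for p in pts:
        q=atz(n,*p,.01);print(n,p,q.round(3),np.hypot(*q[:2]).round(3))
print(tri([("scene",297,153),("side",272,214)]))
im=cv2.imread("pics/scene0.png");si=cv2.imread("pics/side0.png")
def c(im,x,y,w,h,k,f): cv2.imwrite(f,cv2.resize(im[y:y+h,x:x+w],None,fx=k,fy=k,interpolation=cv2.INTER_CUBIC))
c(im,170,140,160,100,5,"pics/c1.png");c(si,230,200,120,175,3.4,"pics/c2.png");c(si,260,110,120,110,5,"pics/c3.png")
c(im,310,165,150,100,5,"pics/c4.png")
E
```

```text
scene (243, 178) [ 0.473 -0.288  0.01 ] 0.553
scene (213, 173) [ 0.491 -0.394  0.01 ] 0.629
scene (186, 180) [ 0.559 -0.453  0.01 ] 0.719
side (285, 302) [ 0.467 -0.296  0.01 ] 0.553
side (293, 336) [ 0.484 -0.402  0.01 ] 0.629
side (323, 356) [ 0.552 -0.461  0.01 ] 0.72
[ 0.44176547 -0.0967916   0.14765486]
```

View pics/c1.png

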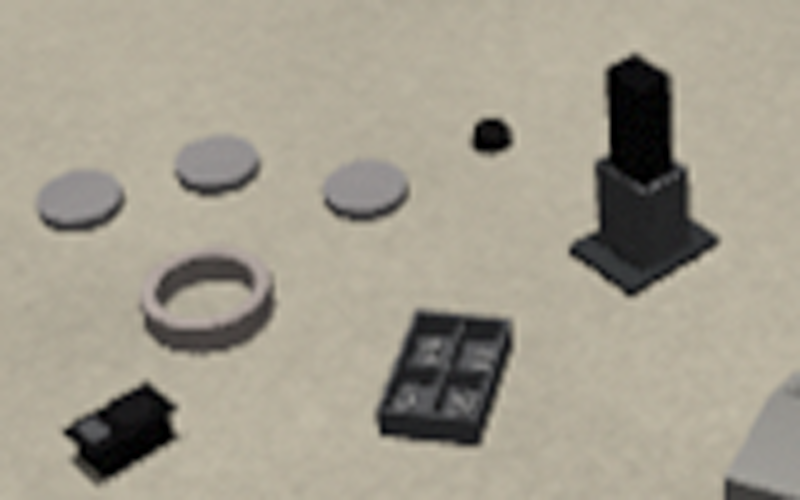

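View pics/c2.png

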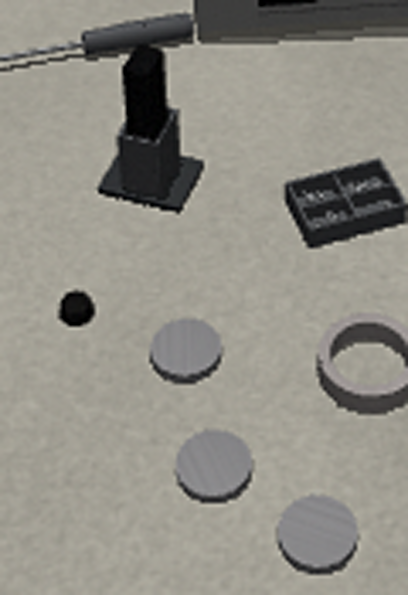

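View pics/c3.png

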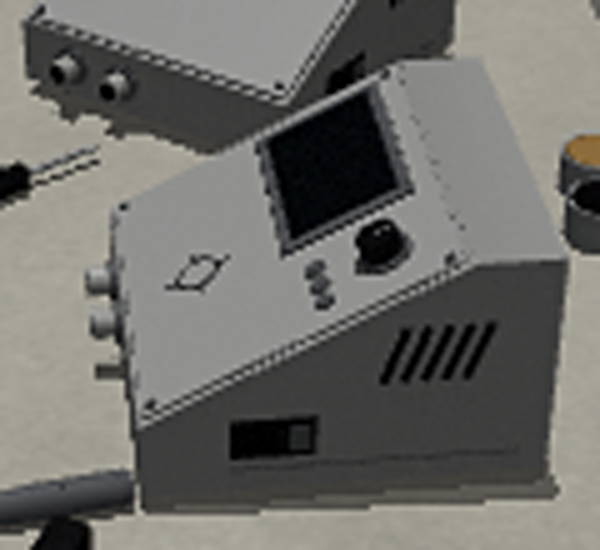

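View pics/c4.png

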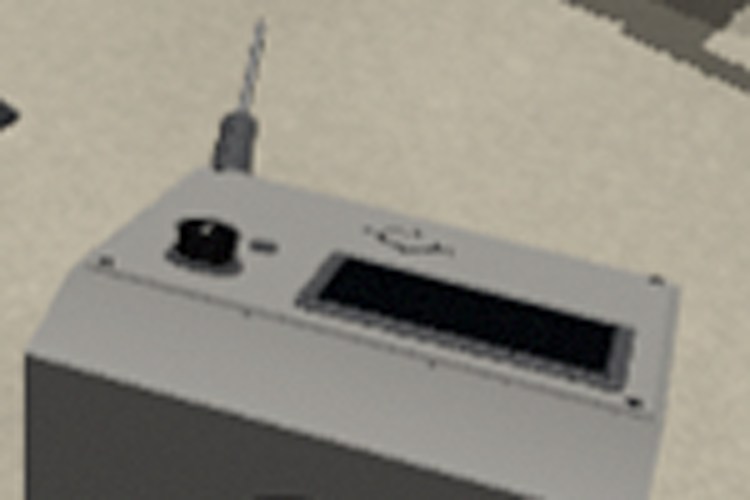

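```bash
python3 - <<'E'
from h import *
from scipy.optimize import least_squares as L
for n,p in [("scene",(350,198.6)),("scene",(446,222.6)),("side",(288,193)),("side",(283.5,152))]: print(n,p,atz(n,*p,.07).round(3))
print("side bottoms",atz("side",289,211.6,0).round(3),atz("side",371,208,0).round(3))
print("ring",tri([("scene",392,212.6),("side",299.4,164.6)]),[atz(n,*p,.1).round(4) for n,p in [("scene",(392,212.6)),("side",(299.4,164.6))]])
print("gauge top",[atz(n,*p,.142).round(4) for n,p in [("scene",(170+638/5,140+70/5)),("side",(230+149/3.4,200+58/3.4))]])
print("foot corners scene",[atz("scene",170+a/5,140+b/5,.008)[:2].round(3) for a,b in [(571,247),(632,287),(718,240)]])
print("foot corners side",[atz("side",230+a/3.4,200+b/3.4,.008)[:2].round(3) for a,b in [(98,187),(181,208),(205,162)]])
E
```

```text
scene (350, 198.6) [0.49  0.096 0.07 ]
scene (446, 222.6) [0.476 0.373 0.07 ]
side (288, 193) [0.489 0.106 0.07 ]
side (283.5, 152) [0.48  0.368 0.07 ]
side bottoms [ 0.49   0.094 -0.   ] [0.772 0.094 0.   ]
ring [0.53290369 0.23074863 0.10036399] [array([0.5308, 0.2311, 0.1   ]), array([0.5337, 0.2295, 0.1   ])]
gauge top [array([ 0.4415, -0.0967,  0.142 ]), array([ 0.4451, -0.1014,  0.142 ])]
foot corners scene [array([ 0.467, -0.137]), array([ 0.486, -0.083]), array([ 0.421, -0.053])]
foot corners side [array([ 0.394, -0.114]), array([ 0.466, -0.145]), array([ 0.488, -0.089])]
```

Several things could be the disc. In the scene view they are at (243,178), (213,173) and (186,180), and their reach from the base is 0.553, 0.629 and 0.719 m. The one meant is the nearest, at about (0.470,-0.292); the crop shows it as a plain flat disc, the one nearest the rubber foot. The casing with a ring is at side (299,165), and triangulation puts the ring centre at z=0.100, as it should be. Next I'll move over the gauge.

Request:
arm_command --series '[[[80,0,-49,37.5,0],[80,0,-49,37.5,0],[80,0,-49,37.5,0],[80,0,-49,37.5,0],[80,0,-49,37.5,0],[80,0,-49,37.5,0],[80,0,-49,37.5,0],[80,0,-49,37.5,0],[80,0,-49,37.5,0],[80,0,-49,37.5,0]]]'

```text
time_s: 1.4
ee_pos: [0.3921, 0.0107, 0.2163]
tool_rot: [0.703, 0.079, 0.702, -0.083]
force: [0.4, 0.6, -1.5]
opening: 0.862
```

Request:
arm_command --series '[[[80,0,-40,32,0],[80,0,-40,32,0],[80,0,-12,9,0.09],[80,0,0,0,0.09],[80,0,0,0,0],[80,0,0,0,0],[80,0,0,0,0],[80,0,0,0,0],[80,0,0,0,0],[80,0,0,0,0]]]'

```text
time_s: 2.65
ee_pos: [0.4428, -0.1032, 0.2157]
tool_rot: [0.693, 0.144, 0.691, -0.148]
force: [-0.2, 0.4, -0.2]
opening: 0.858
```

```bash
python3 - <<'E'
from h import *
s=ctrl.state();i=ctrl.camera_info("wrist")
print(s['time_s'],s['ee_pos'],s['tool_rot'],s['joint_positions'].round(3) if hasattr(s['joint_positions'],'round') else s['joint_positions'],s['force'])
cv2.imwrite("pics/w1.png",ctrl.capture("wrist")[:,:,::-1])
from scipy.spatial.transform import Rotation as R
q=s['tool_rot'];print(R.from_quat([q[1],q[2],q[3],q[0]]).as_matrix().round(3))
np.save("w1.npy",np.array(i['pose']))
print("holder proj",[proj("wrist",p,i).round(1) for p in [(.443,-.098,.142),(.443,-.098,.07),(.443,-.098,.008),s['ee_pos'],(.470,-.292,.01)]])
E
```

```text
2.65 [ 0.44276043 -0.1031543   0.21572277] [ 0.69254655  0.14394611  0.69127724 -0.14762985] [-0.338 -0.274  1.879 -0.005  1.535 -1.493] [-0.24392805  0.39046619 -0.18594101]
[[ 0.001  0.403  0.915]
 [-0.005  0.915 -0.403]
 [-1.    -0.005  0.003]]
holder proj [array([324. , 208.6]), array([323., 187.]), array([322.5, 174.7]), array([317.1, 251.1]), array([188.9, 256. ])]
```

View pics/w1.png

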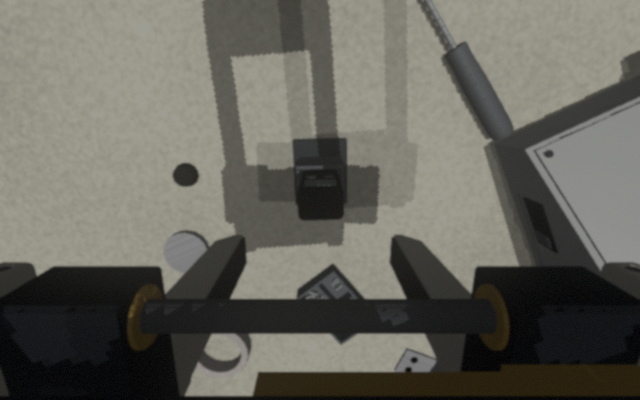

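```bash
python3 - <<'E'
from h import *
im=cv2.imread("pics/w1.png")
c=cv2.resize(im[120:240,260:400],None,fx=5,fy=5,interpolation=cv2.INTER_CUBIC)
c=(255*(c/255.)**.45).astype(np.uint8);cv2.imwrite("pics/w1c.png",c)
c=cv2.resize(im[220:290,150:220],None,fx=6,fy=6,interpolation=cv2.INTER_CUBIC);cv2.imwrite("pics/w1d.png",c)
E
```

```text
(no output)
```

View pics/w1c.png

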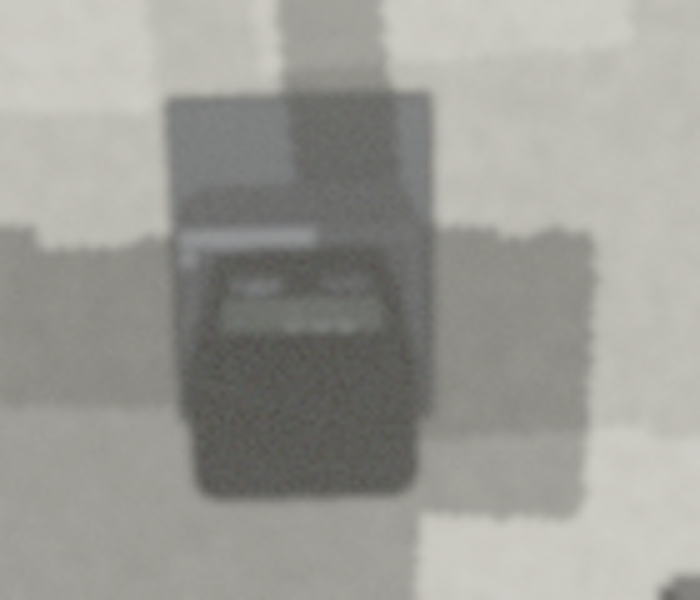

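View pics/w1d.png

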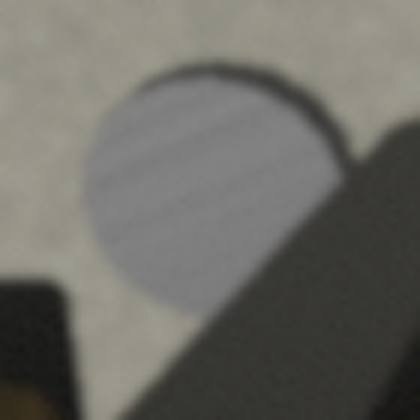

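```bash
python3 - <<'E'
from h import *
i=ctrl.camera_info("wrist")
g=atz("wrist",321.1,203.4,.142,i);print(g.round(4))
for u,v in [(298.8,203.4),(343.4,203.4),(321.1,187.4),(321.1,219)]: print(atz("wrist",u,v,.142,i).round(4))
f=[atz("wrist",260+a/5,120+b/5,.008,i).round(4) for a,b in [(167,97),(432,94)]];print("foot edge",f)
print("rim far edge mid",[atz("wrist",260+a/5,120+b/5,.07,i).round(4) for a,b in [(178,230),(432,228)]])
s=ctrl.state()
y=np.array([.403,.915]);z=np.array([.915,-.403]);d=g[:2]-s['ee_pos'][:2]
print("dy,dz mm",d@y*1e3,d@z*1e3)
m=(f[0]+f[1])[:2]/2;print("foot mid offset along y",(m-s['ee_pos'][:2])@y*1e3)
for u,v in [(184.2,252.5),(186,252.5)]:print(atz("wrist",u,v,.01,i).round(4))
e=(f[1]-f[0]);print(np.degrees(np.arctan2(e[1],e[0])),np.linalg.norm(e))
E
```

```text
[ 0.4383 -0.0984  0.142 ]
[ 0.4314 -0.114   0.142 ]
[ 0.4452 -0.0827  0.142 ]
[ 0.4267 -0.0933  0.142 ]
[ 0.4498 -0.1034  0.142 ]
foot edge [array([ 0.3924, -0.1119,  0.008 ]), array([ 0.416 , -0.0567,  0.008 ])]
rim far edge mid [array([ 0.4132, -0.1139,  0.07  ]), array([ 0.4326, -0.0689,  0.07  ])]
dy,dz mm 2.553496140181903 -6.0511307922617945
foot mid offset along y 1.7032004527216884
[ 0.4634 -0.295   0.01  ]
[ 0.4643 -0.2929  0.01  ]
66.85153701469339 0.06003332407921452
```

Request:
arm_command --series '[[[80,0,2.3,-5.2,0.01],[80,42,0,0,0],[80,42,0,0,0],[80,42,0,0,0],[80,0,0,0,0],[30,0,0,0,0],[30,0,0,0,0],[30,0,0,0,0],[30,0,0,0,0],[30,0,0,0,0]]]' --squeeze 20

```text
time_s: 3.95
ee_pos: [0.4433, -0.1002, 0.095]
tool_rot: [0.696, 0.148, 0.686, -0.152]
force: [-0.4, -0.5, -2.1]
opening: 0.391
```

```bash
python3 - <<'E'
from h import *
s=ctrl.state();print(s['ee_pos'],s['tool_rot'],s['force'],s['opening'],s['opening']*93)
cv2.imwrite("pics/w2.png",ctrl.capture("wrist")[:,:,::-1])
a=ctrl.capture("side")[180:280,220:340,::-1];cv2.imwrite("pics/s2.png",cv2.resize(a,None,fx=5,fy=5,interpolation=cv2.INTER_CUBIC))
E
```

```text
[ 0.4432724  -0.10015092  0.09500941] [ 0.69598807  0.14778527  0.68597252 -0.15232145] [-0.37809495 -0.53342124 -2.05499065] 0.39051160714822375 36.31757946478481
```

View pics/w2.png

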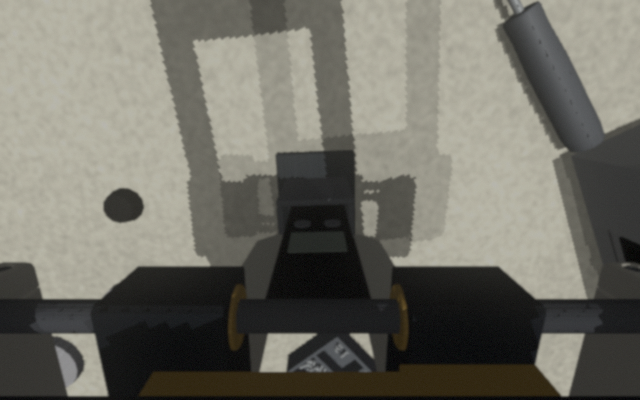

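View pics/s2.png

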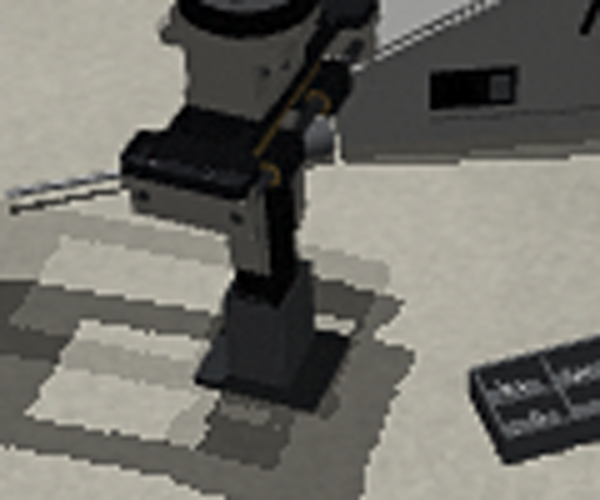

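The gauge is gripped: the opening of 36.3 mm matches the 36 mm body. I'll lift it now.

Request:
arm_command --series '[[[20,-10,0,0.1,0],[20,-14,0,0.2,0],[20,-14,0,0.2,0],[20,-14,0,0.2,0],[20,-14,0,0.2,0],[20,-14,0,0.2,0],[20,-14,0,0.2,0],[20,-10,0,0.2,0],[20,0,0,0,0],[20,0,0,0,0]]]' --squeeze 25

```text
time_s: 5.3
ee_pos: [0.4433, -0.0997, 0.2068]
tool_rot: [0.696, 0.148, 0.686, -0.152]
force: [-0.0, 0.4, -1.9]
opening: 0.387
```

```bash
cat >> h.py <<'E'
from scipy.spatial.transform import Rotation as Ro
def st():
    s=ctrl.state();q=s['tool_rot'];R=Ro.from_quat([q[1],q[2],q[3],q[0]]).as_matrix()
    print("t",s['time_s'],"p",np.round(s['ee_pos'],4),"tilt",np.round(np.degrees([R[0,0],R[1,0]]),2),"jawaz",np.degrees(np.arctan2(R[1,1],R[0,1])).round(2),"F",np.round(s['force'],2),"T",np.round(s['ft_torque'],3),"op",round(s['opening']*93,2),"j",np.round(s['joint_positions'],3))
    return s,R
def zoom(n,f,x,y,w,h,k,g=.6):
    a=ctrl.capture(n)[y:y+h,x:x+w,::-1];a=cv2.resize(a,None,fx=k,fy=k,interpolation=cv2.INTER_CUBIC)
    cv2.imwrite(f,(255*(a/255.)**g).astype(np.uint8))
E
python3 - <<'E'
from h import *
st()
zoom("side","pics/s3.png",220,140,120,120,5)
zoom("scene","pics/c5.png",250,90,110,110,5)
E
```

```text
t 5.3 p [ 0.4433 -0.0997  0.2068] tilt [ 0.73 -0.53] jawaz 65.49 F [-0.02  0.36 -1.87] T [0.001 0.031 0.023] op 36.02 j [-0.33  -0.285  1.904 -0.005  1.508 -1.473]
```

View pics/s3.png

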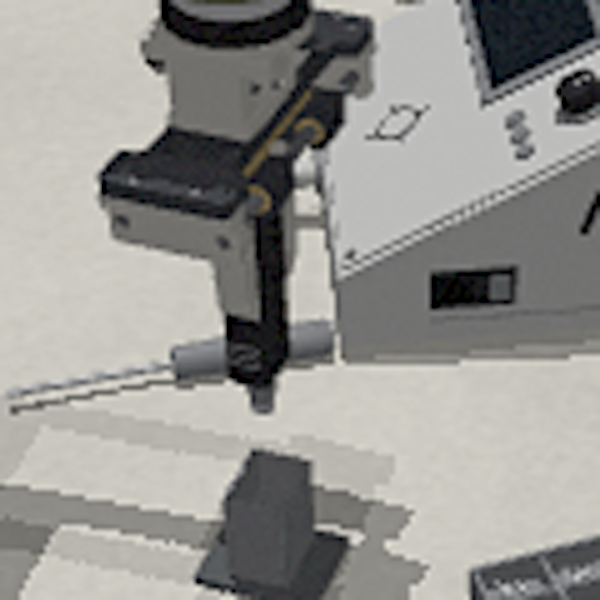

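View pics/c5.png

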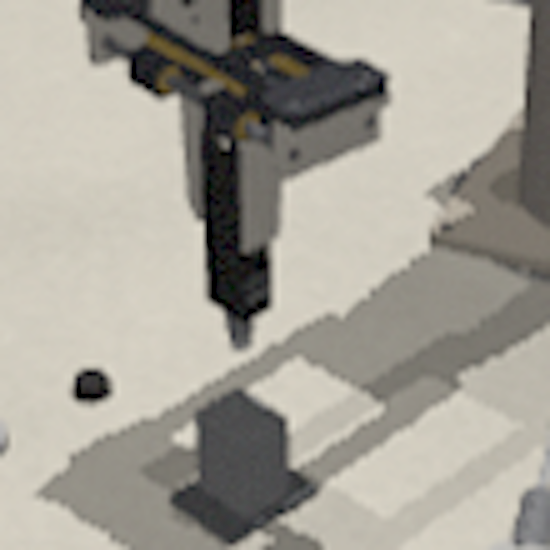

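```bash
python3 - <<'E'
from h import *
print(tri([("side",272.4,221.5),("scene",298,159)]).round(4))
print([atz(n,*p,.124).round(4) for n,p in [("side",(272.4,221.5)),("scene",(298,159))]])
s,R=st()
for n in("side","scene"): print(proj(n,(.4386,-.0985,.124)))
# disc with circle fits
for n in("side","scene"):
    im=cv2.imread(f"pics/{n}0.png").astype(int)
    c=proj(n,(.468,-.292,.01)).astype(int);print(n,c)
# target orientation for vertical tool
E
python3 - <<'E'
from h import *
# disc outline: threshold on side0, scene0
for n,(x,y) in [("side",(265,285)),("scene",(228,165))]:
    im=cv2.imread(f"pics/{n}0.png")[y:y+35,x:x+40]
    hsv=cv2.cvtColor(im,cv2.COLOR_BGR2HSV);m=((hsv[...,1]<22)&(hsv[...,2]>90)).astype(np.uint8)
    cs,_=cv2.findContours(m,cv2.RETR_EXTERNAL,cv2.CHAIN_APPROX_NONE);c=max(cs,key=cv2.contourArea)
    (cx,cy),ax,an=cv2.fitEllipse(c);M=cv2.moments(m*0+cv2.drawContours(m*0,[c],-1,1,-1),True)
    u,v=M['m10']/M['m00']+x,M['m01']/M['m00']+y
    print(n,cx+x,cy+y,ax,an,(u,v),atz(n,u,v,.01).round(4), atz(n,cx+x,cy+y,.01).round(4))
E
```

```text
[ 0.4399 -0.0969  0.1222]
[array([ 0.4401, -0.0992,  0.124 ]), array([ 0.4419, -0.0957,  0.124 ])]
t 5.4 p [ 0.4432 -0.0997  0.2067] tilt [ 0.72 -0.53] jawaz 65.49 F [ 0.51 -0.03 -1.64] T [ 0.038 -0.023  0.008] op 36.24 j [-0.33  -0.285  1.904 -0.005  1.508 -1.473]
[271.86162648 221.35475332]
[297.6488668  158.21007294]
side [285 300]
scene [242 176]
side 281.94917488098145 298.1122169494629 (20.667766571044922, 26.194677352905273) 122.69507598876953 (282.8128205128205, 298.925641025641) [ 0.4615 -0.2855  0.01  ] [ 0.4593 -0.2826  0.01  ]
scene 242.54513263702393 176.70252418518066 (9.431039810180664, 15.832941055297852) 82.16002655029297 (242.53333333333333, 176.7111111111111) [ 0.4672 -0.2927  0.01  ] [ 0.4672 -0.2927  0.01  ]
```

Request:
arm_command --series '[[[20,0,-20,22,0],[20,0,-28,31,0],[20,0,-28,31,0],[20,0,-28,31,0],[20,0,-28,31,0],[20,0,-8,9,0],[20,0,0,0,-0.143],[20,0,0,0,-0.143],[20,0,0,0,-0.143],[20,0,0,0,0]]]'

```text
time_s: 6.65
ee_pos: [0.5256, -0.293, 0.2013]
tool_rot: [0.708, -0.006, 0.706, 0.005]
force: [-1.3, -0.1, -1.9]
opening: 0.386
```

```bash
python3 - <<'E'
from h import *
s,R=st();i=ctrl.camera_info("wrist");np.save("w4.npy",np.array(i['pose']))
a=ctrl.capture("wrist");cv2.imwrite("pics/w4.png",a[:,:,::-1]);print(proj("wrist",(.467,-.292,.01),i))
E
```

```text
t 6.65 p [ 0.5256 -0.293   0.2013] tilt [ 0.15 -0.05] jawaz 90.86 F [-1.33 -0.05 -1.89] T [0.067 0.047 0.005] op 35.87 j [-5.940e-01  1.400e-01  1.509e+00  1.000e-03  1.490e+00 -2.180e+00]
[318.90736895 125.41520149]
```

View pics/w4.png

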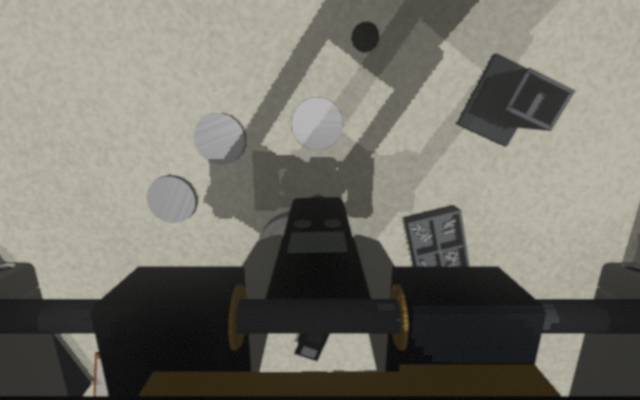

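```bash
python3 - <<'E'
from h import *
a=cv2.imread("pics/w4.png")[85:165,275:360]
cv2.imwrite("pics/w4c.png",cv2.resize(a,None,fx=7,fy=7,interpolation=cv2.INTER_CUBIC))
E
```

```text
(no output)
```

View pics/w4c.png

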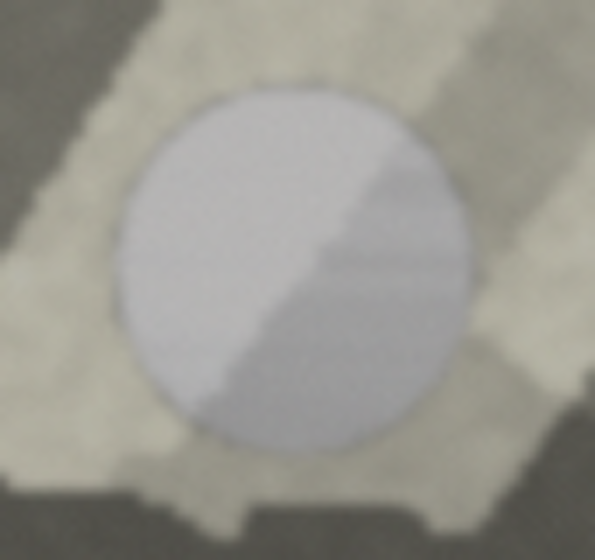

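```bash
python3 - <<'E'
from h import *
i=ctrl.camera_info("wrist");i['pose']=np.load("w4.npy")
d=atz("wrist",316.6,123.1,.01,i);print(d)
print([atz("wrist",u,v,.01,i).round(4) for u,v in [(291.3,123.1),(341.9,123.1),(316.6,97),(316.6,149.5)]])
zoom("side","pics/s5.png",245,210,120,120,5)
zoom("scene","pics/c6.png",190,90,120,120,5)
st()
E
```

```text
[ 0.46462036 -0.29450488  0.01      ]
[array([ 0.465 , -0.3216,  0.01  ]), array([ 0.4642, -0.2674,  0.01  ]), array([ 0.438 , -0.2949,  0.01  ]), array([ 0.4927, -0.2941,  0.01  ])]
t 6.8 p [ 0.5258 -0.2933  0.2016] tilt [ 0.18 -0.08] jawaz 90.72 F [-0.2   0.15 -1.65] T [ 0.057 -0.075  0.017] op 35.82 j [-5.940e-01  1.400e-01  1.508e+00  1.000e-03  1.489e+00 -2.178e+00]
```

View pics/s5.png

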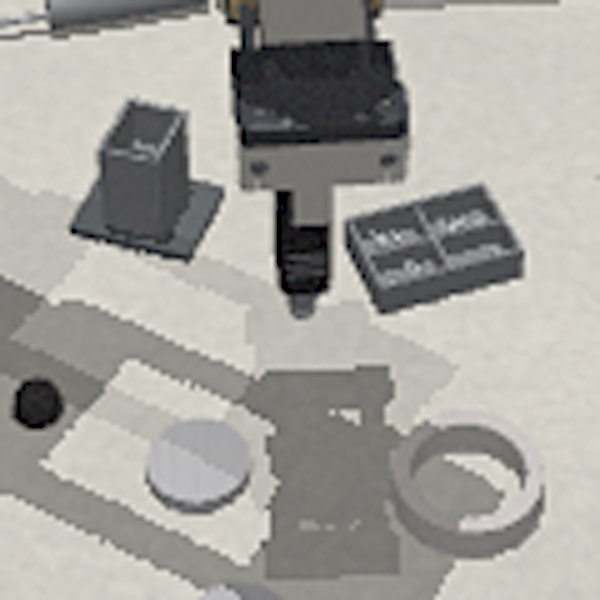

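View pics/c6.png

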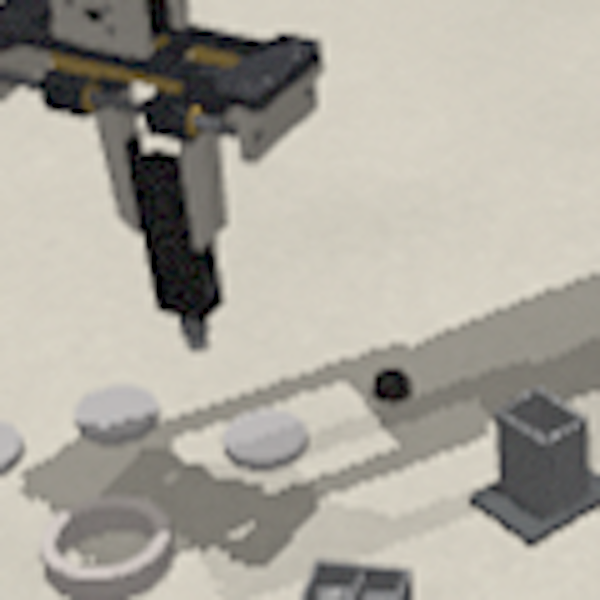

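Request:
arm_command --series '[[[20,0,0,-19,0],[20,0,0,-25,0],[20,0,0,-13,0],[20,20,0,0,0],[20,30,0,0,0],[20,25,0,0,0],[20,12,0,0,0],[20,0,0,0,0],[20,0,0,0,0],[20,0,0,0,0]]]'

```text
time_s: 8.05
ee_pos: [0.4702, -0.293, 0.1093]
tool_rot: [0.709, -0.002, 0.705, 0.001]
force: [-0.4, -0.7, -2.2]
opening: 0.385
```

```bash
python3 - <<'E'
from h import *
s,R=st();i=ctrl.camera_info("wrist")
zoom("side","pics/s7.png",240,260,80,60,9)
zoom("scene","pics/c8.png",205,130,80,60,9)
a=ctrl.capture("wrist");cv2.imwrite("pics/w6.png",a[:,:,::-1])
for n in("side","scene","wrist"):print(n,proj(n,s['ee_pos']+np.array([-.0038,0,-.083]),i if n=="wrist" else None),proj(n,(.4646,-.2945,.01),i if n=="wrist" else None))
E
```

```text
t 8.05 p [ 0.4702 -0.293   0.1093] tilt [ 0.32 -0.09] jawaz 90.2 F [-0.36 -0.68 -2.22] T [-0.07   0.045 -0.05 ] op 35.81 j [-6.510e-01  8.000e-02  1.746e+00  2.000e-03  1.310e+00 -2.226e+00]
side [284.5045633  297.07620568] [284.04129789 301.56061712]
scene [242.02269239 172.67967896] [242.49406405 176.13414864]
wrist [317.04438398 202.28056655] [315.28788532 194.78607412]
```

View pics/s7.png

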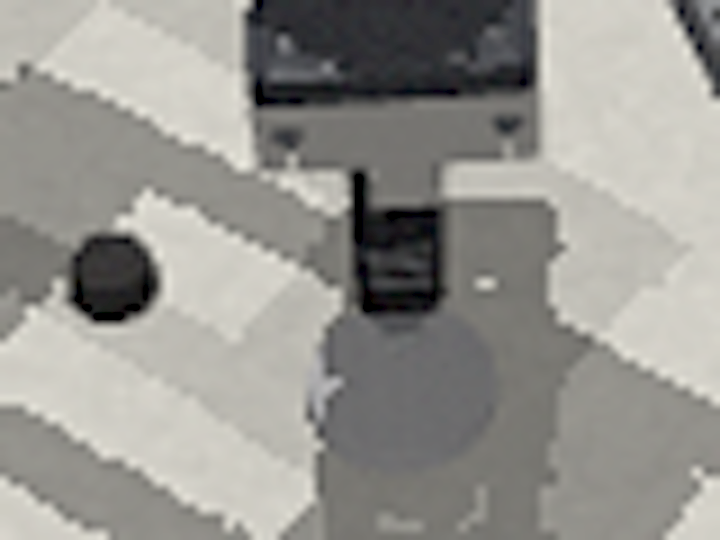

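View pics/c8.png

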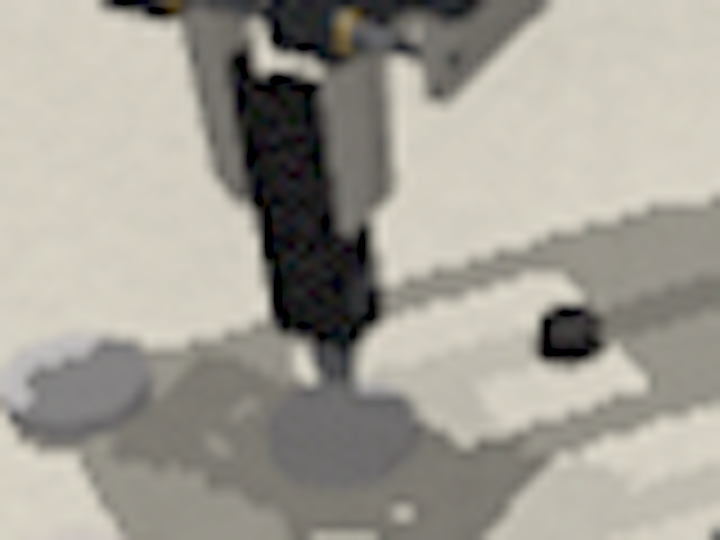

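View pics/w6.png

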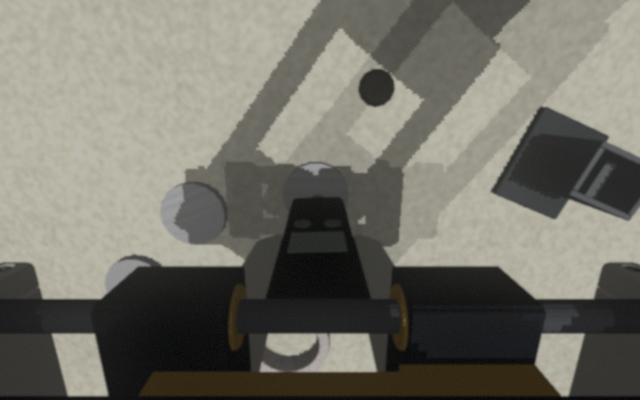

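```bash
python3 - <<'E'
from h import *
for n,a,b in [("side",(284.4,296.5),(285.2,303.2)),("scene",(242.2,172.9),(243.0,177.6))]:
    p=atz(n,*a,.0263);q=atz(n,*b,.01);print(n,p.round(4),q.round(4),(q-p).round(4))
# brighter, high zoom
zoom("side","pics/s9.png",265,285,40,35,18,.45)
zoom("scene","pics/c10.png",225,160,40,35,18,.45)
E
```

```text
side [ 0.4662 -0.291   0.0263] [ 0.4675 -0.3001  0.01  ] [ 0.0013 -0.0091 -0.0163]
scene [ 0.4672 -0.2918  0.0263] [ 0.4707 -0.2888  0.01  ] [ 0.0035  0.003  -0.0163]
```

View pics/s9.png

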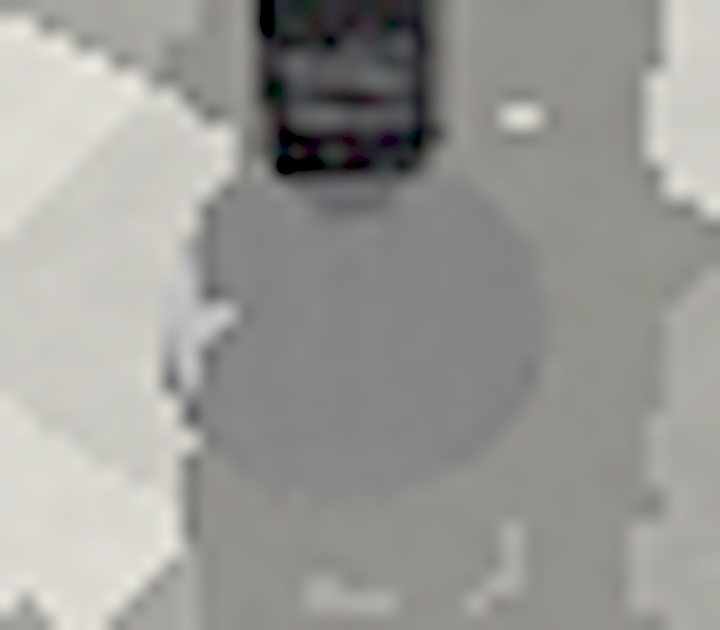

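View pics/c10.png

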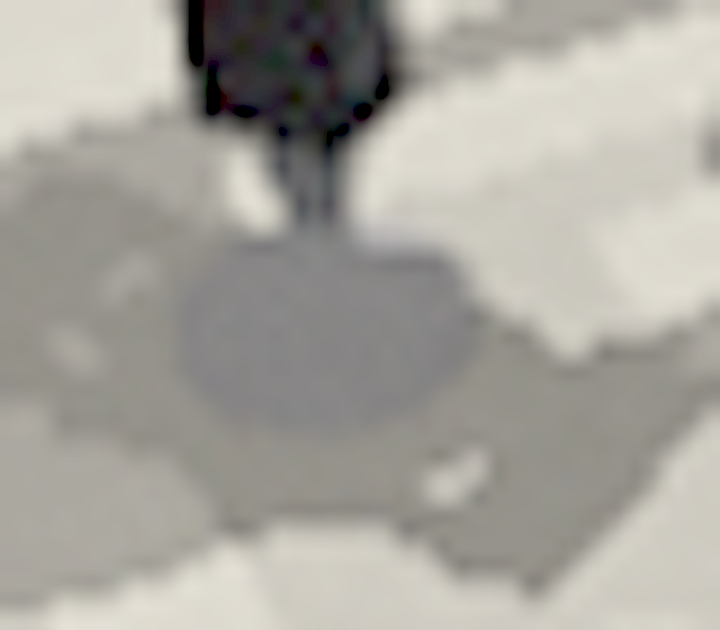

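Request:
arm_command --series '[[[20,5,-1,0,0],[20,5,0,0,0],[20,4,0,0,0],[20,2,0,0,0],[20,1,0,0,0],[20,1,0,0,0],[20,1,0,0,0],[20,0,0,0,0],[20,0,0,0,0],[20,0,0,0,0]]]'

```text
time_s: 9.55
ee_pos: [0.4701, -0.2941, 0.0896]
tool_rot: [0.709, -0.002, 0.705, 0.001]
force: [-1.3, 0.9, 2.1]
opening: 0.389
```

```bash
python3 - <<'E'
from h import *
st()
zoom("side","pics/s11.png",265,285,40,35,18,.45)
zoom("scene","pics/c12.png",225,160,40,35,18,.45)
for k in range(4): print(np.round(ctrl.state()['force'],2),end=' '); ctrl.capture("side")
E
```

```text
t 9.55 p [ 0.4701 -0.2941  0.0896] tilt [ 0.31 -0.09] jawaz 90.2 F [-1.28  0.89  2.09] T [ 0.24   0.288 -0.028] op 36.15 j [-6.530e-01  1.030e-01  1.760e+00  2.000e-03  1.274e+00 -2.228e+00]
[-0.23  1.43  1.35] [-1.14  0.29  0.48] [-1.37  0.88  1.14] [-0.04  1.19  0.76]
```

View pics/s11.png

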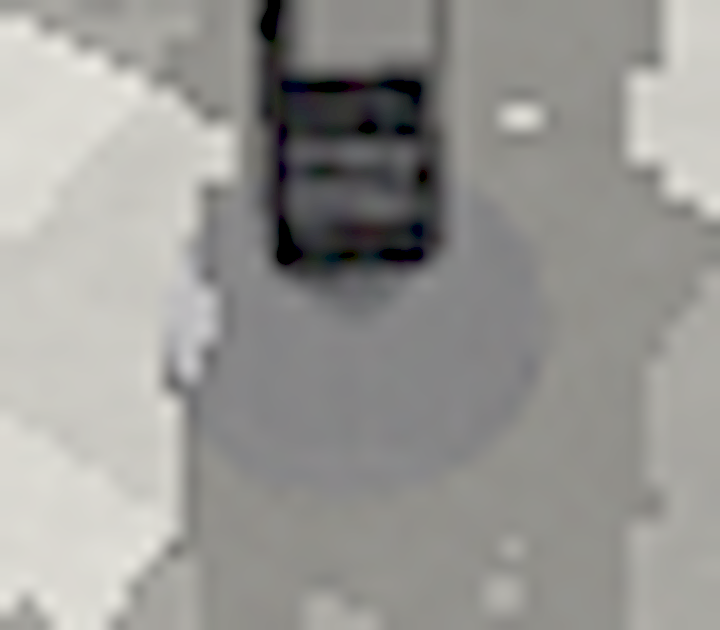

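View pics/c12.png

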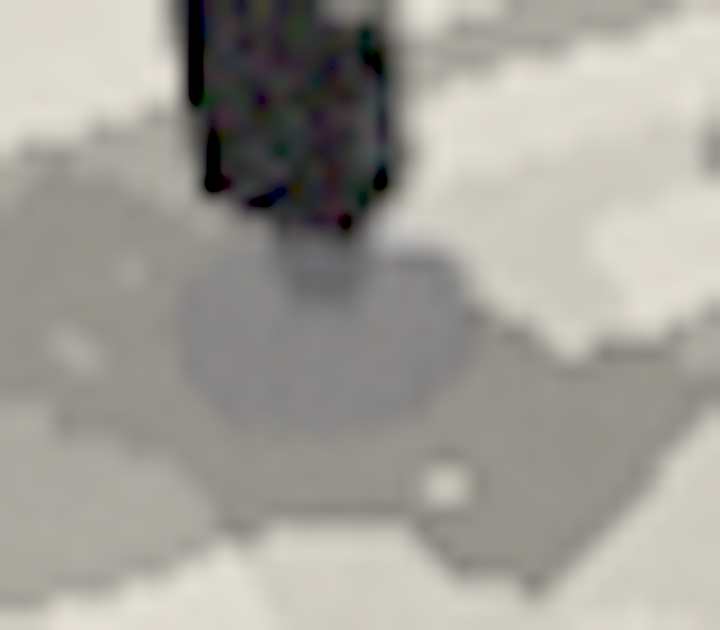

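```bash
python3 - <<'E'
from h import *
s=ctrl.state();np.save("side_d.npy",ctrl.capture("side"));np.save("scene_d.npy",ctrl.capture("scene"))
def go(dc,nc,tag):
    out=[]
    for n,(x,y) in [("side",(265,283)),("scene",(223,158))]:
        a=np.load(n+"_d.npy")[y:y+36,x:x+40,::-1].astype(float)
        a=np.clip((a-20)*255/150,0,255).astype(np.uint8);k=14
        b=cv2.resize(a,None,fx=k,fy=k,interpolation=cv2.INTER_NEAREST);o=b.copy()
        def cir(c,r,z,col):
            t=np.linspace(0,2*np.pi,60)
            P=np.array([(proj(n,(c[0]+r*np.cos(q),c[1]+r*np.sin(q),z))-[x-.5,y-.5])*k for q in t]).astype(int)
            cv2.polylines(o,[P],True,col,1)
        cir(dc,.028,.01,(0,0,255));cir(dc,.028,0,(0,255,255));cir(nc,.007,.01,(0,255,0))
        out.append(np.vstack([b,o]) if 0 else np.hstack([cv2.resize(b,(400,360)),cv2.resize(o,(400,360))]))
    cv2.imwrite(f"pics/{tag}.png",np.vstack(out)[:,:])
    cv2.imwrite(f"pics/{tag}.png",cv2.resize(np.vstack(out),(660,594)))
p=s['ee_pos'];print(p)
go((.4646,-.2945),(p[0]-.0038,p[1]),"ov1")
E
```

```text
[ 0.47010861 -0.29407891  0.08949853]
```

View pics/ov1.png

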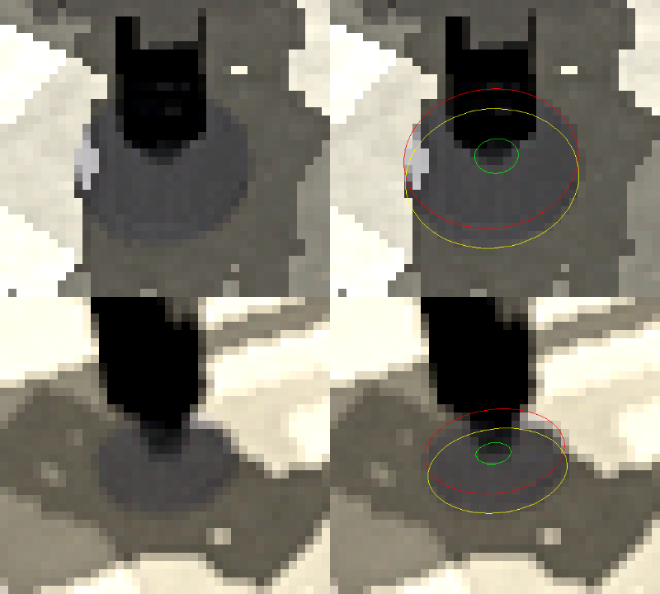

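Request:
arm_command --series '[[[20,0.3,0,0,0],[20,0,0,0,0],[20,0,0,0,0],[20,0,0,0,0],[20,0,0,0,0],[20,0,0,0,0],[20,0,0,0,0],[20,0,0,0,0],[20,0,0,0,0],[20,0,0,0,0]]]'

```text
time_s: 11.2
ee_pos: [0.4701, -0.2941, 0.0892]
tool_rot: [0.709, -0.002, 0.705, 0.001]
force: [-0.3, 1.2, 1.2]
opening: 0.386
```

```bash
python3 - <<'E'
from h import *
st()
E
```

```text
t 11.2 p [ 0.4701 -0.2941  0.0892] tilt [ 0.31 -0.08] jawaz 90.19 F [-0.3   1.2   1.21] T [ 0.212  0.341 -0.012] op 35.87 j [-6.530e-01  1.030e-01  1.760e+00  2.000e-03  1.273e+00 -2.228e+00]
```

Request:
arm_command --series '[[[20,-5,0,0,0],[20,-20,0,0,0],[20,-35,0,0,0],[20,-40,0,0,0],[20,-40,0,0,0],[20,-40,15,12,0],[20,-20,35,25,0],[20,0,42,32,0],[20,0,42,32,0],[20,0,42,32,0]]]'

```text
time_s: 12.45
ee_pos: [0.6043, -0.1164, 0.3105]
tool_rot: [0.713, -0.001, 0.701, -0.004]
force: [-0.3, -0.8, -1.4]
opening: 0.388
```

```bash
python3 - <<'E'
from h import *
st()
a=ctrl.capture("scene");cv2.imwrite("pics/c13.png",a[:,:,::-1])
E
```

```text
t 12.45 p [ 0.6043 -0.1164  0.3105] tilt [ 1.   -0.42] jawaz 89.75 F [-0.29 -0.8  -1.37] T [0.001 0.057 0.017] op 36.07 j [-0.272  0.135  1.318 -0.002  1.67  -1.839]
```

View pics/c13.png

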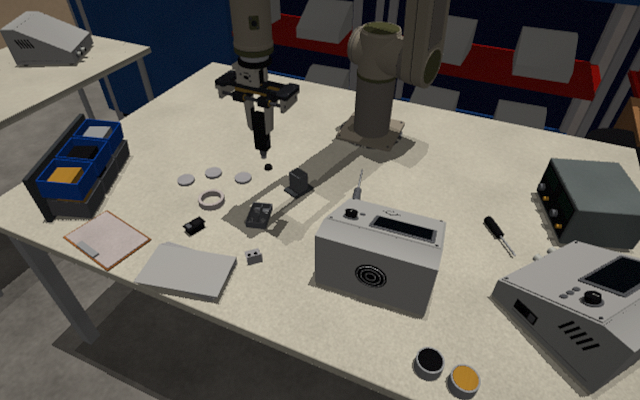

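Request:
arm_command --series '[[[20,0,45,30,0],[20,0,45,30,0],[20,0,45,30,0],[20,0,0,40,0],[20,0,0,40,0],[20,0,0,40,0],[20,0,0,40,0],[20,0,0,40,0],[20,0,0,40,0],[20,0,0,40,0]]]'

```text
time_s: 13.75
ee_pos: [0.8919, 0.0305, 0.2953]
tool_rot: [0.741, -0.002, 0.672, 0.001]
force: [-0.1, 0.2, -1.0]
opening: 0.388
```

```bash
python3 - <<'E'
from h import *
st()
E
```

```text
t 13.75 p [0.8919 0.0305 0.2953] tilt [ 5.62 -0.05] jawaz 90.24 F [-0.11  0.19 -0.96] T [0.028 0.124 0.028] op 36.08 j [-0.024  1.099  0.022  0.002  1.922 -1.598]
```

Pushing past the reach limit tilts the tool outwards (5.6° so far, along the arm's plane). That is the 27° direction the panel needs. Before going on I'll fit the casing's yaw.

```bash
python3 - <<'E'
from h import *
def zz(n,f,x,y,w,h,k):
    a=cv2.imread(f"pics/{n}0.png")[y:y+h,x:x+w];a=cv2.resize(a,None,fx=k,fy=k,interpolation=cv2.INTER_CUBIC);a=(255*(a/255.)**.6).astype(np.uint8)
    for t in range(0,w,10): cv2.putText(a,str(x+t),(t*k,8),0,.3,(0,0,255),1);cv2.line(a,(t*k,0),(t*k,h*k),(0,0,200),1) if t%20==0 else 0
    for t in range(0,h,10): cv2.putText(a,str(y+t),(0,t*k+8),0,.3,(0,0,255),1);cv2.line(a,(0,t*k),(w*k,t*k),(0,0,200),1) if t%20==0 else 0
    cv2.imwrite(f,a)
zz("side","pics/g1.png",275,115,110,100,7);zz("scene","pics/g2.png",310,180,142,90,5)
E
```

```text
(no output)
```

View pics/g1.png

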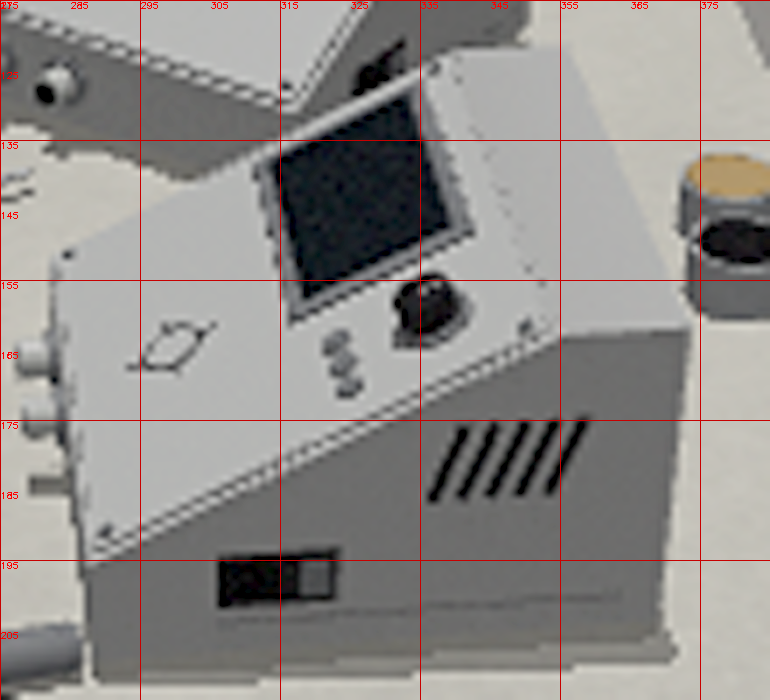

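View pics/g2.png

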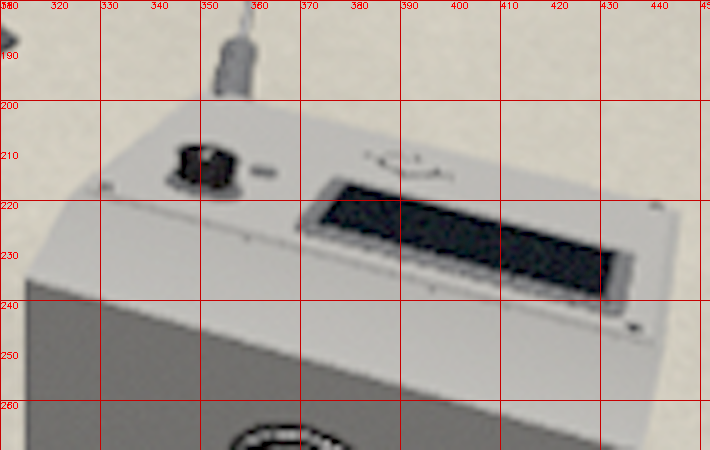

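```bash
python3 - <<'E'
from h import *
from scipy.optimize import least_squares as L
M={'FR':(-.14,-.14,.07),'FL':(-.14,.14,.07),'TR':(.08,-.14,.182),'TL':(.08,.14,.182),'BR':(.14,-.14,.182),'BL':(.14,.14,.182)}
O={'side':dict(FR=(287.3,195),FL=(282.5,150.5),TR=(354.7,162.9),TL=(337,122.7),BR=(373.4,161.7),BL=(356.5,121.3)),
'scene':dict(FR=(350.5,199),FL=(446,222.4),TR=(325,218.8),TL=(441.4,248.8),BR=(315.2,235.8),BL=(436.8,269.2))}
I={n:ctrl.camera_info(n) for n in O}
def f(p,per,cams=O):
    r=[];c,s=np.cos(p[2]),np.sin(p[2])
    for k,n in enumerate(cams):
        off=p[3+2*k:5+2*k] if per else 0
        for m,o in O[n].items():
            X=M[m];w=(p[0]+c*X[0]-s*X[1],p[1]+s*X[0]+c*X[1],X[2]);r.append(proj(n,w,I[n])-o+off)
    return np.array(r).ravel()
for cams in (['side','scene'],['side'],['scene']):
    S=L(f,[.63,.24,0],args=(False,cams),loss='soft_l1');print(cams,S.x.round(4),np.degrees(S.x[2]).round(2));print(S.fun.reshape(-1,2).round(1).tolist())
p=L(f,[.63,.24,0],args=(False,['side','scene']),loss='soft_l1').x
c,s=np.cos(p[2]),np.sin(p[2]);r=tri([("scene",310+408/5,180+165/5),("side",275+173/7,115+347/7)]);d=r[:2]-p[:2]
loc=(c*d[0]+s*d[1],-s*d[0]+c*d[1]);print("ring",r.round(4),"local",np.round(loc,4),"panel z there",.07+(loc[0]+.14)*np.tan(np.radians(27)))
E
```

```text
['side', 'scene'] [0.6194 0.2394 0.0423] 2.42
[[-0.3, 0.3], [-0.7, 0.8], [0.3, -0.3], [3.1, -0.8], [-0.0, -0.2], [-0.5, -0.2], [-0.6, -1.6], [0.1, -0.4], [-1.1, -0.9], [0.8, 1.6], [-0.7, -1.0], [1.1, 1.0]]
['side'] [0.6197 0.2391 0.0375] 2.15
[[-0.4, 0.2], [-0.5, 0.7], [0.2, -0.2], [3.3, -0.8], [-0.1, -0.1], [-0.2, -0.1]]
['scene'] [0.6193 0.2395 0.0454] 2.6
[[-0.7, -1.5], [0.0, -0.5], [-1.1, -0.7], [1.0, 1.4], [-0.5, -0.8], [1.4, 0.9]]
ring [0.5343 0.2303 0.1003] local [-0.0854 -0.0055] panel z there 0.0978177434693111
```

Request:
arm_command --series '[[[20,0,30,0,0],[20,0,30,0,0],[20,0,0,40,0],[20,0,0,40,0],[20,0,0,40,0],[20,0,0,40,0],[20,0,0,40,0],[20,0,0,0,0],[20,0,0,0,0],[20,0,0,0,0]]]'

```text
time_s: 15.0
ee_pos: [0.9603, 0.0856, 0.2914]
tool_rot: [0.797, 0.003, 0.604, 0.008]
force: [0.1, 0.3, -1.3]
opening: 0.387
```

```bash
python3 - <<'E'
from h import *
st()
E
```

```text
t 15.0 p [0.9603 0.0856 0.2914] tilt [15.49  0.93] jawaz 90.55 F [ 0.07  0.32 -1.26] T [0.006 0.22  0.01 ] op 35.98 j [ 0.033  1.118  0.022  0.007  1.727 -1.543]
```

Request:
arm_command --series '[[[20,0,3,40,0],[20,0,3,40,0],[20,0,3,40,0],[20,0,3,40,0],[20,0,3,40,0],[20,0,0,0,0],[20,0,0,0,0],[20,0,0,0,0],[20,0,0,0,0],[20,0,0,0,0]]]'

```text
time_s: 16.25
ee_pos: [1.0178, 0.0897, 0.3076]
tool_rot: [0.842, 0.007, 0.539, 0.013]
force: [-0.6, -0.6, -1.4]
opening: 0.382
```

```bash
python3 - <<'E'
from h import *
s,R=st();print(np.degrees(np.arccos(-R[2,0])),np.degrees(np.arctan2(R[1,0],R[0,0])))
E
```

```text
t 16.25 p [1.0178 0.0897 0.3076] tilt [23.94  1.7 ] jawaz 90.82 F [-0.61 -0.64 -1.39] T [ 0.01   0.335 -0.027] op 35.5 j [ 0.032  1.122  0.023  0.016  1.564 -1.544]
24.763913218836663 4.071729597146932
```

Request:
arm_command --series '[[[20,0,-2,40,0],[20,0,-2,32,0],[20,0,0,0,0],[20,-10,0,-10,0],[20,-10,0,-20,0],[20,0,0,-30,0],[20,0,0,-30,0],[20,0,10,-30,0],[20,0,10,-30,0],[20,0,10,-30,0]]]'

```text
time_s: 17.5
ee_pos: [0.8629, 0.1085, 0.2495]
tool_rot: [0.857, 0.009, 0.516, 0.013]
force: [-0.6, 0.3, -0.8]
opening: 0.388
```

```bash
python3 - <<'E'
from h import *
s,R=st();print(np.degrees(np.arccos(-R[2,0])),np.degrees(np.arctan2(R[1,0],R[0,0])))
E
```

```text
t 17.5 p [0.8629 0.1085 0.2495] tilt [26.82  1.86] jawaz 90.74 F [-0.56  0.33 -0.77] T [-0.028  0.409 -0.024] op 36.12 j [ 0.065  0.388  1.211  0.002  1.055 -1.512]
27.98343943894759 3.9691139989643953
```

```bash
cat >> h.py <<'E'
RING=np.array([.534,.230,.0995]);YAW=.042;TH=np.radians(27)
N=np.array([-np.sin(TH)*np.cos(YAW),-np.sin(TH)*np.sin(YAW),np.cos(TH)])
def nose(p,R): return p+R@np.array([.083,0,-.0038])
def togo(h):
    s,R=st();n=nose(s['ee_pos'],R);d=R.T@(RING+h*N-n)*1e3
    print("tilt",np.degrees(np.arccos(-R[2,0])).round(2),"az",np.degrees(np.arctan2(R[1,0],R[0,0])).round(2),"nose",n.round(4),"to go tool mm",d.round(1));return s,R
E
python3 - <<'E'
from h import *
togo(.06)
E
```

```text
t 17.5 p [0.8629 0.1085 0.2495] tilt [26.82  1.86] jawaz 90.74 F [-0.56  0.33 -0.77] T [-0.028  0.409 -0.024] op 36.12 j [ 0.065  0.388  1.211  0.002  1.055 -1.512]
tilt 27.98 az 3.97 nose [0.8984 0.1112 0.1744] to go tool mm [-160.6  122.  -356.4]
```

Request:
arm_command --series '[[[20,-35,0,0,0],[20,-50,0,0,0],[20,-50,0,0,0],[20,-40,6,-20,0],[20,-10,13,-36,0],[20,0,14,-40,0],[20,0,14,-40,0],[20,0,14,-40,0],[20,0,14,-40,0],[20,0,10,-30,0]]]'

```text
time_s: 18.75
ee_pos: [0.5467, 0.1902, 0.306]
tool_rot: [0.858, 0.011, 0.513, 0.014]
force: [0.7, 0.8, -1.2]
opening: 0.386
```

```bash
python3 - <<'E'
from h import *
togo(.06)
E
```

```text
t 18.75 p [0.5467 0.1902 0.306 ] tilt [27.07  2.01] jawaz 90.68 F [ 0.72  0.8  -1.21] T [-0.039  0.384  0.062] op 35.85 j [ 0.322 -0.422  1.911 -0.126  1.174 -1.232]
tilt 28.27 az 4.25 nose [0.5826 0.1931 0.2311] to go tool mm [  34.3   34.  -103.9]
```

Request:
arm_command --series '[[[20,0,10,-30,0],[20,0,10,-30,0],[20,0,10,-30,0],[20,10,4,-14,0],[20,12,0,0,0],[20,12,0,0,0],[20,0,0,0,0],[20,0,0,0,0],[20,0,0,0,0],[20,0,0,0,0]]]'

```text
time_s: 20.0
ee_pos: [0.4701, 0.2268, 0.2277]
tool_rot: [0.859, 0.013, 0.511, 0.014]
force: [-0.3, 0.3, -1.7]
opening: 0.39
```

```bash
python3 - <<'E'
from h import *
s,R=togo(.06)
n=nose(s['ee_pos'],R);i=ctrl.camera_info("wrist")
for c in("side","scene","wrist"): print(c,"nose",proj(c,n,i if c=="wrist" else None).round(1),"ring",proj(c,RING,i if c=="wrist" else None).round(1))
cv2.imwrite("pics/w20.png",ctrl.capture("wrist")[:,:,::-1])
zoom("side","pics/s21.png",255,80,100,90,7)
zoom("scene","pics/c22.png",340,140,110,90,7)
E
```

```text
t 20.0 p [0.4701 0.2268 0.2277] tilt [27.34  2.16] jawaz 90.66 F [-0.32  0.26 -1.66] T [-0.048  0.362  0.002] op 36.26 j [ 0.49  -0.561  2.15  -0.216  1.099 -1.029]
tilt 28.6 az 4.51 nose [0.5064 0.2299 0.153 ] to go tool mm [ 0.2 -1.1  0.3]
side nose [291.2 151.8] ring [299.5 164.6]
scene nose [396.6 192.3] ring [391.3 213.4]
wrist nose [317.  202.7] ring [314.9 184.5]
```

View pics/w20.png

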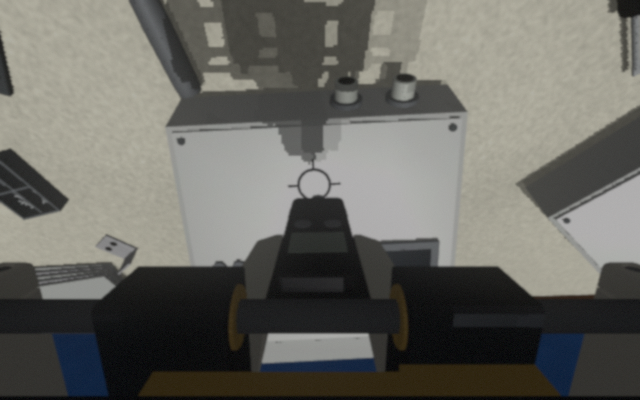

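View pics/s21.png

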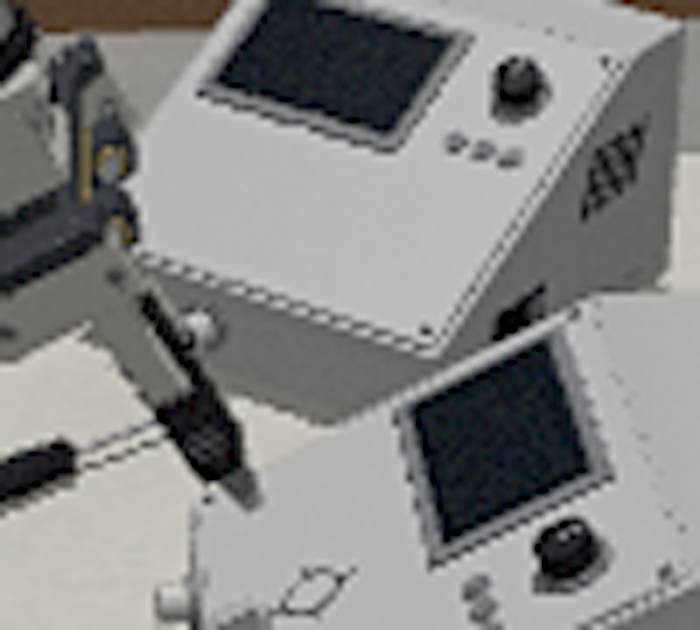

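View pics/c22.png

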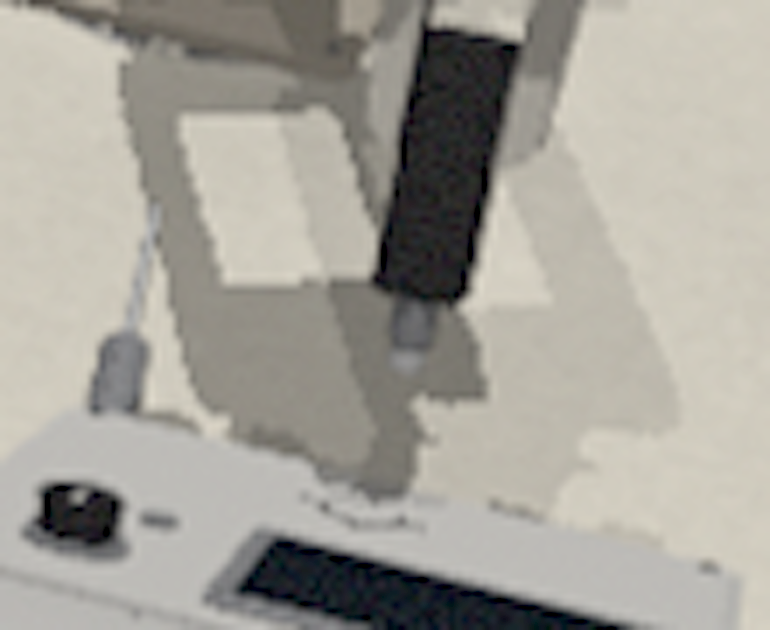

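```bash
python3 - <<'E'
from h import *
s,R=st();n=nose(s['ee_pos'],R)
for lab,ax in (("toolx",R[:,0]),("gauge est",R@np.array([1,0,-.0152])),("panel n",-N)):
    ax=ax/np.linalg.norm(ax);out=[]
    for c in("scene","side"):
        a=proj(c,n-.03*ax);b=proj(c,n-.12*ax);v=b-a;out.append(np.degrees(np.arctan2(v[0],-v[1])).round(2))
    print(lab,out,"angle to panel normal",np.degrees(np.arccos(np.clip(ax@-N,-1,1))).round(2))
print("scene observed",np.degrees(np.arctan2(50,255)),np.degrees(np.arctan2(47,255)),np.degrees(np.arctan2(52,255)))
i=ctrl.camera_info("wrist")
# ray/plane intersection for ring
for c,u,v in [("wrist",314,184.2),("side",299.5,164.6),("scene",391.5,213)]:
    o,d=ray(c,u,v,i if c=="wrist" else None);t=((RING-o)@N)/(d@N);print(c,(o+d*t).round(4))
a=cv2.imread("pics/w20.png")[145:215,270:360];cv2.imwrite("pics/w20c.png",cv2.resize(a,None,fx=7,fy=7,interpolation=cv2.INTER_CUBIC))
E
```

```text
t 20.15 p [0.47   0.2269 0.2275] tilt [27.34  2.17] jawaz 90.68 F [-0.36  0.46 -1.14] T [-0.092  0.398 -0.063] op 35.9 j [ 0.49  -0.561  2.15  -0.216  1.099 -1.029]
toolx [np.float64(12.3), np.float64(-34.67)] angle to panel normal 1.88
gauge est [np.float64(12.17), np.float64(-33.71)] angle to panel normal 1.27
panel n [np.float64(13.18), np.float64(-32.66)] angle to panel normal 0.0
scene observed 11.093723011557849 10.443194063496943 11.52581607753068
wrist [0.5336 0.2293 0.0993]
side [0.5341 0.2302 0.0996]
scene [0.5303 0.2298 0.0976]
```

View pics/w20c.png

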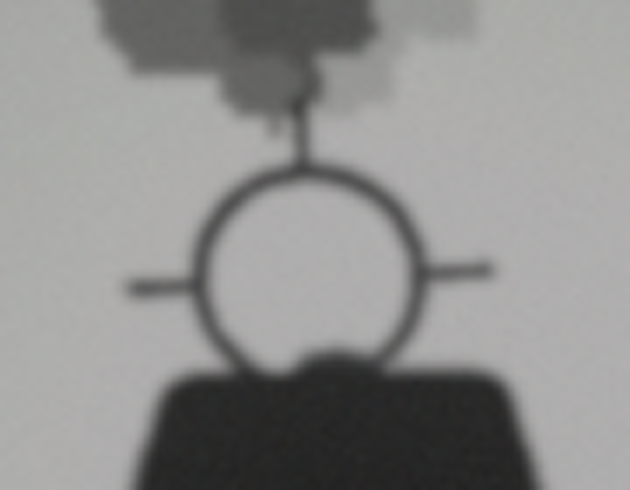

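```bash
sed -i 's/RING=np.array.*\]);Y/RING=np.array([.5338,.2297,.0995]);Y/' h.py; python3 - <<'E'
from h import *
togo(.012)
E
```

```text
t 20.15 p [0.47   0.2269 0.2275] tilt [27.34  2.17] jawaz 90.68 F [-0.36  0.46 -1.14] T [-0.092  0.398 -0.063] op 35.9 j [ 0.49  -0.561  2.15  -0.216  1.099 -1.029]
tilt 28.59 az 4.53 nose [0.5062 0.23   0.1529] to go tool mm [48.  -2.4 -0.9]
```

Request:
arm_command --series '[[[20,8,-0.5,0,0],[20,10,-0.5,-0.2,0],[20,10,-0.5,-0.2,0],[20,9,-0.5,-0.2,0],[20,6,-0.4,-0.2,0],[20,3,0,0,0],[20,0,0,0,0],[20,0,0,0,0],[20,0,0,0,0],[20,0,0,0,0]]]'

```text
time_s: 21.4
ee_pos: [0.4926, 0.2262, 0.1836]
tool_rot: [0.859, 0.013, 0.511, 0.015]
force: [0.3, 0.1, -1.6]
opening: 0.385
```

```bash
python3 - <<'E'
from h import *
s,R=togo(0)
n=nose(s['ee_pos'],R)
for c in("side","scene"): print(c,"nose",proj(c,n).round(1),"ring",proj(c,RING).round(1))
zoom("side","pics/s24.png",275,135,50,45,14)
zoom("scene","pics/c25.png",365,185,50,40,14)
E
```

```text
t 21.4 p [0.4926 0.2262 0.1836] tilt [27.32  2.17] jawaz 90.69 F [ 0.31  0.14 -1.62] T [0.001 0.423 0.025] op 35.82 j [ 0.46  -0.469  2.169 -0.215  0.984 -1.036]
tilt 28.58 az 4.54 nose [0.5288 0.2294 0.1089] to go tool mm [10.6 -0.1 -0.1]
side nose [298.  162.5] ring [299.4 164.7]
scene nose [392.  209.6] ring [391.2 213.3]
```

View pics/s24.png

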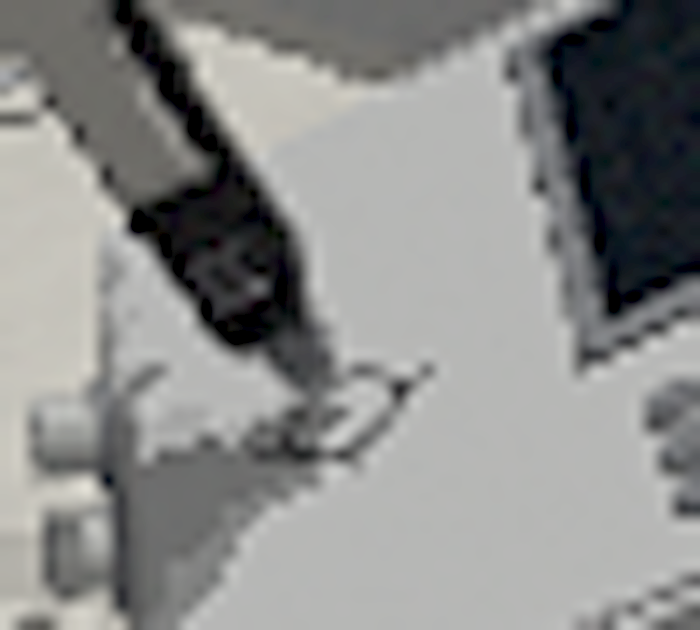

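View pics/c25.png

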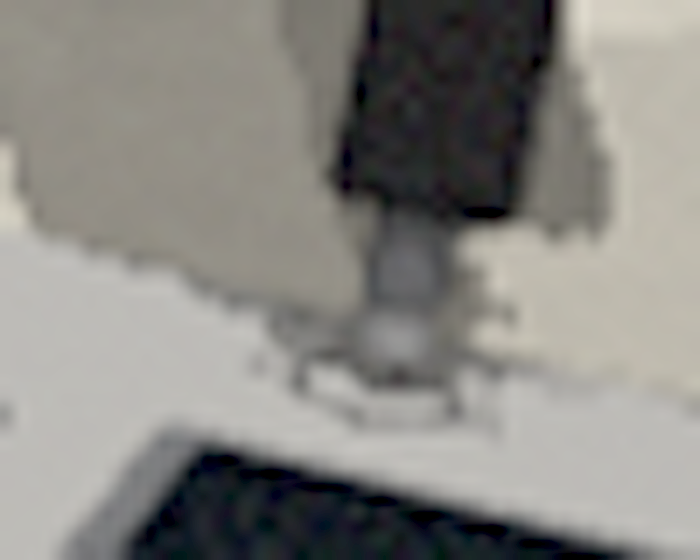

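```bash
python3 - <<'E'
from h import *
s,R=togo(0)
a=tri([("side",297.3,162.2),("scene",392.8,209.8)]);b=tri([("side",299.6,164.2),("scene",391.5,212.7)])
print(a.round(4),b.round(4),"rel tool",(R.T@(b-a)*1e3).round(1))
E
```

```text
t 21.5 p [0.4926 0.2262 0.1835] tilt [27.32  2.16] jawaz 90.69 F [-0.34  0.49 -1.79] T [-0.018  0.38   0.045] op 35.87 j [ 0.46  -0.469  2.169 -0.215  0.984 -1.036]
tilt 28.58 az 4.53 nose [0.5288 0.2293 0.1088] to go tool mm [10.6 -0.  -0.1]
[0.5271 0.2317 0.1082] [0.5342 0.2301 0.1017] rel tool [ 9.1 -1.9  3.1]
```

Request:
arm_command --series '[[[20,4,-1,1.5,0],[20,3,0,0,0],[20,2,0,0,0],[20,1,0,0,0],[20,1,0,0,0],[20,1,0,0,0],[20,1,0,0,0],[20,0,0,0,0],[20,0,0,0,0],[20,0,0,0,0]]]'

```text
time_s: 22.75
ee_pos: [0.5006, 0.2257, 0.1725]
tool_rot: [0.859, 0.013, 0.511, 0.014]
force: [-2.3, 0.2, 1.0]
opening: 0.384
```

```bash
python3 - <<'E'
from h import *
s,R=togo(0)
F=[]
zoom("side","pics/s26.png",275,135,50,45,14);F.append(ctrl.state()['force'])
zoom("scene","pics/c27.png",365,185,50,40,14);F.append(ctrl.state()['force'])
F.append(s['force'])
print((np.mean(F,0)-np.array([-.1,.3,-1.6])),"along n",(np.mean(F,0)-np.array([-.1,.3,-1.6]))@N)
E
```

```text
t 22.75 p [0.5006 0.2257 0.1725] tilt [27.32  2.16] jawaz 90.69 F [-2.28  0.2   0.97] T [-0.089  0.645 -0.081] op 35.7 j [ 0.449 -0.436  2.167 -0.214  0.952 -1.041]
tilt 28.58 az 4.53 nose [0.5368 0.2288 0.0978] to go tool mm [-2.9  1.  -1.9]
[-2.15130221 -0.96292049  2.37103491] along n 3.1067722326912284
```

View pics/s26.png

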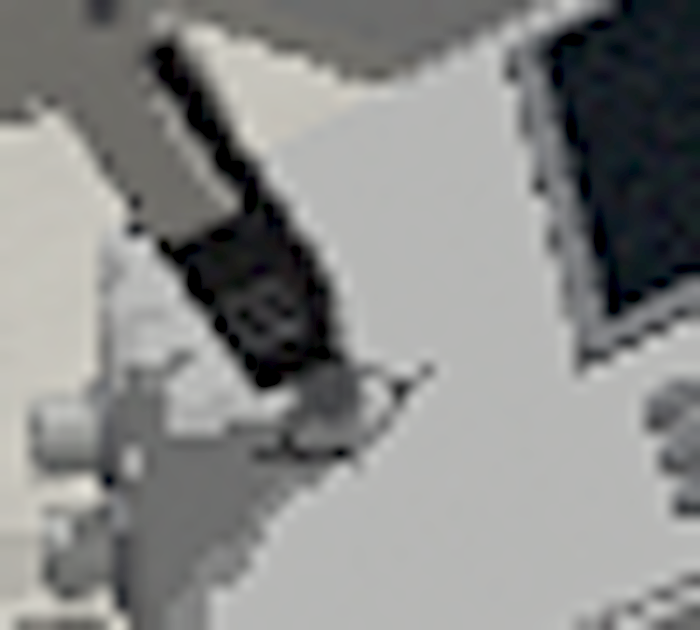

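View pics/c27.png

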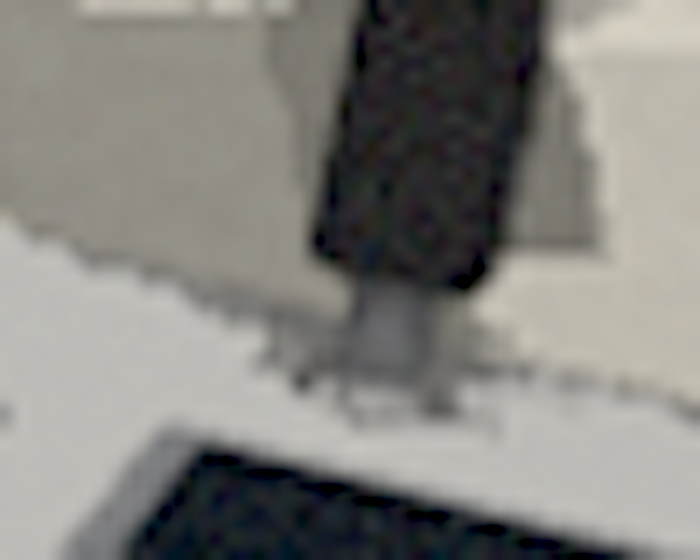

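```bash
cat > ov.py <<'E'
from h import *
import sys
s,R=togo(0);ax=np.array([np.cos(TH)*np.cos(YAW),np.cos(TH)*np.sin(YAW),np.sin(TH)]);ay=np.cross(N,ax)
n=nose(s['ee_pos'],R);n=n-((n-RING)@N)*N
print("model offset in ring frame mm",((n-RING)@ax*1e3).round(1),((n-RING)@ay*1e3).round(1))
out=[]
for c,(x,y) in [("side",(285,148)),("scene",(376,197))]:
    a=ctrl.capture(c)[y:y+26,x:x+30,::-1];k=13
    b=cv2.resize(a,None,fx=k,fy=k,interpolation=cv2.INTER_CUBIC);o=b.copy()
    def cir(ctr,r,col):
        P=np.array([(proj(c,ctr+r*(np.cos(q)*ax+np.sin(q)*ay))-[x-.5,y-.5])*k for q in np.linspace(0,2*np.pi,60)]).astype(int);cv2.polylines(o,[P],True,col,1)
    cir(RING,.01525,(0,0,255));cir(n,.007,(0,255,0))
    out.append(np.hstack([b,o]))
cv2.imwrite(sys.argv[1],np.vstack(out)[:,:800])
E
python3 ov.py pics/ov2.png
```

```text
t 22.85 p [0.5006 0.2257 0.1725] tilt [27.33  2.17] jawaz 90.69 F [-2.6  -1.23  0.81] T [-0.103  0.616 -0.014] op 35.81 j [ 0.449 -0.436  2.167 -0.214  0.952 -1.041]
tilt 28.58 az 4.53 nose [0.5369 0.2288 0.0978] to go tool mm [-2.9  1.  -1.9]
model offset in ring frame mm 1.9 -1.0
```

View pics/ov2.png

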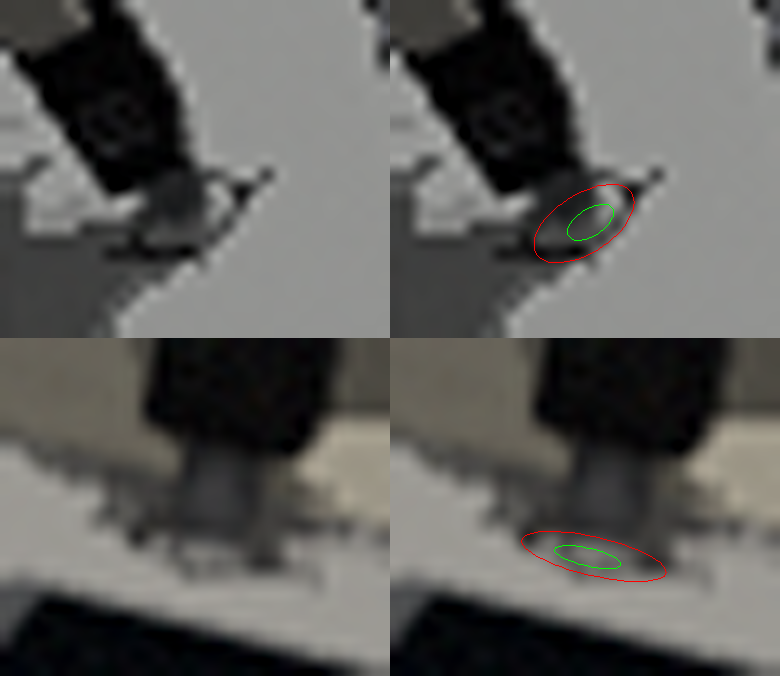

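Request:
arm_command --series '[[[20,0.2,0,0,0],[20,0,0,0,0],[20,0,0,0,0],[20,0,0,0,0],[20,0,0,0,0],[20,0,0,0,0],[20,0,0,0,0],[20,0,0,0,0],[20,0,0,0,0],[20,0,0,0,0]]]'

```text
time_s: 24.2
ee_pos: [0.5007, 0.2257, 0.1723]
tool_rot: [0.859, 0.013, 0.511, 0.014]
force: [-2.4, -0.1, 1.4]
opening: 0.388
```

```bash
python3 - <<'E'
from h import *
s,R=togo(0)
F=[s['force']];
a=ctrl.capture("scene");cv2.imwrite("pics/c30.png",a[:,:,::-1]);F.append(ctrl.state()['force'])
a=ctrl.capture("side");cv2.imwrite("pics/s31.png",a[:,:,::-1]);F.append(ctrl.state()['force'])
print("along n",(np.array(F)-np.array([-.1,.3,-1.6]))@N)
E
```

```text
t 24.2 p [0.5007 0.2257 0.1723] tilt [27.32  2.17] jawaz 90.69 F [-2.43 -0.14  1.4 ] T [-0.089  0.697 -0.035] op 36.04 j [ 0.449 -0.436  2.167 -0.214  0.952 -1.041]
tilt 28.58 az 4.53 nose [0.5369 0.2288 0.0976] to go tool mm [-3.1  1.  -1.9]
along n [3.74301221 2.83884533 3.28084048]
```

View pics/c30.png

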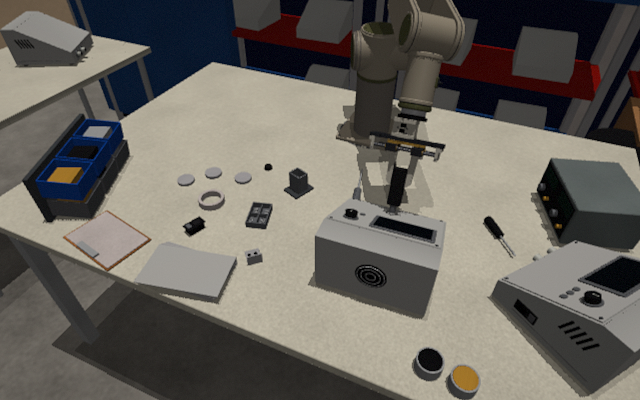

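View pics/s31.png

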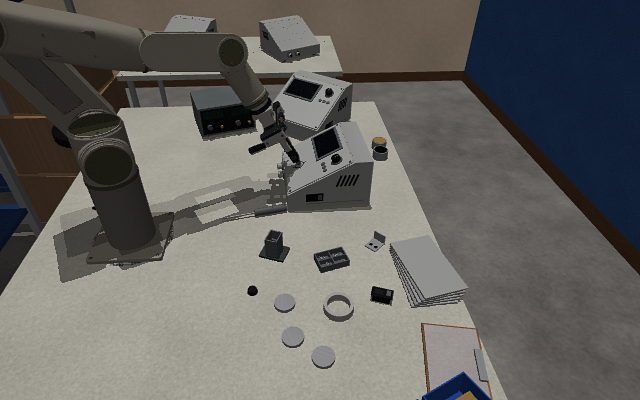

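The pictures show the gauge pressed in the ring, the disc still at scene (243,178) and side (285,302), and the other items where they were. The push is 3.3 N on average, well short of the 5 N stop, so I'm handing in.

```bash
python3 -c "
from cell import ctrl
print(ctrl.close_job())"
```

```text
the job is handed in; nothing more can be done
None
```

I zeroed the gauge on the nearest disc, then took the reading inside the pen ring. I handed the job in at about 24 s with the gauge still pressed there.

- **Zeroing:** I held it for over 1.5 s at about 3 N. The tool height put the nose about 3.8 mm in, out of 8 mm. The gauge was vertical to within about 1°, and the nose was within about 3 mm of the disc's middle.
- **Tilting the gauge:** The moves cannot tilt the tool directly. I pushed outwards past the arm's reach until the tool leaned about 28°, then carried that tilt back to the panel.
- **Reading:** I held it for over 1.2 s before handing in. The push averaged 3.3 N along the panel normal (2.8 to 3.7 N), below the 5 N stop. The tool pose puts the nose about 3 mm in, while the force suggests about 4.5 mm.
- **Other objects:** The last pictures show the disc and the other items where they started.

**Checks that disagreed:**
- **Position in the ring:** My pose estimate put the nose about 2 mm up-slope of the ring's centre. The camera pictures suggested about 3 mm down-slope and 2 mm to +y. Either way it is inside the ring, where it has 7 mm of slack.
- **Squareness to the panel:** My estimate from the grip was about 1.3° off. One camera view suggested about 1° more, so I would put it under 3°.

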